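# Hold the guard lock open with its key

## Task

Take the key with the flat rectangular bow out of the wooden key block, push it fully home in the keyway of the grey guard lock, working it past the sticky pins, and turn it clockwise a quarter turn to its stop so that the bolt is drawn out of the keeper. The lock springs back, so finish still gripping the key and holding it turned and fully home; leave the other two keys in their wells and everything else on the bench where it is.

Things in the scene. Friction and masses are not known exactly. Their poses are not given: they have to be found in the camera images.
- key: The key to use: bare steel, known by its flat rectangular paddle bow, 36 mm wide (own x), 10 thick (y), 44 tall. 78 mm long, about 0.09 kg. Origin at the blade's tip, z up towards the bow. It stands upright, blade down, in one of the rack's wells. Both ways round are alike (half turn about z).
- key_shoulder (a point): Middle of the shoulder (the bow's flat underside), 34 mm above the blade's tip; axes as key. From the tip: blade 14 (x) by 6 (y) mm, 23 mm long, rounded foot; then a round neck 6 mm thick, 11 mm long; then the shoulder, which at the start rests on the rack's top.
- key_bow (a point): Point in the middle of the bow, 28 mm above the shoulder, where fingers can pinch the 10 mm thickness (closing along the key's y); axes as key.
- rack: Fixed wooden key block, 190 (own x) by 60 (y) by 50 mm tall, origin under its centre. Three equal wells in the top at x = -58, 0 and 58 mm, slots with their long side along x (16 by 8 mm, 38 mm deep), each with a key standing in it with its x along the rack's x.
- lock: Fixed guard lock: grey box 120 (own x) by 100 (y) by 70 mm tall, steel top with the keyway in its middle inside a thin brass circle; origin under its centre. A round steel bolt sticks out of its +x side into a dark keeper post (62 mm tall, 94 mm from the lock's centre).
- lock_mouth (a point): Middle of the keyway's mouth, on the lock's top face, 70 mm above the table; axes as lock. A vertical slot, long side along x: 15.6 by 7.6 mm, mouth chamfered by 2 mm, 38 mm deep; 8 mm of it in the fixed top plate, the rest in the turning plug. The key goes in blade down until its shoulder rests on the top; only within 3 mm of that can it turn, and once turned it is trapped.
- lock_pins (a point): Point in the plug on the keyway's axis, 21 mm below the mouth; axes as the lock's while the plug is at rest. Here two sprung sticky pins are met by the key's tip about 17 and 25 mm below the mouth; they resist with about 5 to 15 N until the key is pushed or wiggled past.
- plug (a joint): Angle of the lock's plug, rad: 0 at rest (slot in line with the top plate's slot), growing as the key turns clockwise seen from above, hard stop at 1.57 (a quarter turn). A weak spring (up to about 0.07 N m) turns it back to 0 when let go. The blade has about 0.1 rad of play in it. Turning draws the bolt back 16 mm, out of the keeper.
- key_rod: Another key in the rack, bow a plain upright round rod 20 mm thick and 44 mm tall: leave it. Origin at the blade's tip, 34 mm below its shoulder.
- key_ball: Another key in the rack, bow a 26 mm ball on a stem, 45 mm tall: leave it. Origin at the blade's tip, 34 mm below its shoulder.
- cutter: Bystander: steel biscuit cutter ring, 48 mm across, 32 mm tall, origin under its centre.
- weight: Bystander: brass scale weight, 26 mm across, 34 mm tall, origin under its centre.
- bowl: Bystander: steel bowl, 120 mm across, 55 mm tall, origin under its centre.
- jar: Bystander: glass jar, 70 mm across, 100 mm tall, origin under its centre.
- brush: Bystander: pastry brush with a wooden handle, lying on the table.
- cake_tin: Bystander: round aluminium pan with two side handles, 170 mm across without them, 50 mm tall, origin under its centre.
Things that resemble listed ones, but are neither listed nor needed, are in the scene too. Of the things that look like the rack, take the one that is farthest to the robot's left at the start.

How it is judged:
By the outcome, as a careful person would: the job done as asked, in the order asked, and still so for the second after the job is handed in, while the arm keeps its last pose, push and grip.
It also fails if it takes over 48 s, if anything falls off the work surface, if the arm or the gripper's body presses on something with over 40 N, if the wrist force passes 120 N, or if a joint passes its speed limit or range.

## Robot

A 7-joint arm with a two-finger parallel gripper is mounted at the origin on the work surface. World frame = base frame: x ahead of the robot, y to its left, z up, the work surface at z = 0. Lengths are in m, angles in rad, forces in N, time in s.
With the tool pointing down it reaches from about 0.425 to 1.025 m from the base axis. Payload 9.4 kg.
Tool frame: the origin (TCP) lies midway between the tips of the shut fingers; the grasp point (between the pads) lies 19 mm behind it; z points along the fingers, y is the line along which they close (so a half turn about z gives the same grasp; the last joint's range is limited). The gripper opens to 93 mm and grips with 3 to 60 N. Pads are 15 mm wide; open, the fingers measure 128 mm over their backs; the gripper's body (75 mm by 188 mm) begins 65 mm behind the grasp point.
Start: joints at [-1.29, 0.599, -0.003, 1.599, 0.002, 0.943, -0.08], TCP at [0.254, 0.679, 0.219] pointing down, gripper open.
Joint ranges: [-2.57, 2.57], [-0.35, 1.97], [-1.29, 1.29], [0.11, 2.56], [-1.05, 4.19], [0.11, 1.86], [-2.63, 2.63]. Speed limits (rad/s): [2.22, 2.22, 3.01, 3.01, 3.14, 3.14, 3.14].

## Interface

Orientations are given as a unit quaternion [w, x, y, z].
In Python, from rig import robot, vision, workorder gives the robot as it stands.
- The arm moves only by the tool jog_arm, never from a script. Its argument "steps" is a list of rows, each a list of 3 entries, a list of its own where there are three numbers: the closure, from 0 (fully open) to 1 (shut), then the shift along the world's x, y, z in cm, then the turn about the world's z in rad. A call has 1 to 5 rows; each row is the pose to reach, as a shift and turn from the pose commanded when the call began; what a row does not reach only later rows make up. A row lasts 1/12 s, in which the tool goes at most 41.7 mm and 7.16 degrees, less where a joint would pass 70% of its speed; a pose out of reach is approached as far as the arm can. A call with a gripper value outside its range is refused whole. The fingers move at their own pace and stop on an object; the grip force is fixed at half the most. Time passes only in rows, so rows that repeat a pose let the fingers close. It gives the time, the measured TCP pose, the force, the opening and the grip force at its end, in the units of the state.
- robot.sense(): the state, without advancing time (a new reading comes with each control period).
- vision.camera(name): name is "side" or "top"; returns a dict with "pixels" (480x640x3 uint8, red, green, blue), "intrinsics" (3x3 intrinsics, pixels), "R" (3x3) and "t" (3): a world point X has camera coordinates R X + t. Camera axes: x right, y down, z forward; pixel columns grow to the right and rows downward; lengths in m; the calibration is good to about 2 mm. A picture is of the moment at which its call begins. There is no depth.
- workorder.hand_in(): hands the job in; it is judged then, once.
Trained networks look in a picture, given as the dict that the camera call returned (one of the last four; its "shot" number tells which), for a name from the list of things; names that differ only in an ending like _2 or _b are one class to them, and where a whole thing is asked for, a point or a joint stands for the part that bears it (a point fixed in the world has none). Each returns a list of dicts, best first, with "p" (0 to 1); they miss things now and then, are a little off and sometimes report something else, mostly with a low value. They report only what shows in the picture. A call takes as long as a camera call. They do not tell look-alikes from the thing itself.
- vision.look_for(query, picture): "uv" ([column, row] in pixels, amid what is visible of it).
The state is a dict: "clock": time; "joints": joint angles; "qvel": joint speeds; "effort": joint torques, N m; "ee_pos": TCP position; "tool_rot": TCP orientation; "contact_force": force on the tool from outside, world axes, zero at the start; "wrist_torque": the same for the moment, N m; "grip_width": opening from 0.0 (shut) to 1.0 (fully open); "grip_force": force on a finger pad.
Only numpy, scipy, OpenCV 4.12 (cv2) and the standard library are available. Lean on these libraries where they do the work, as an engineer would, in place of code of your own. Each camera call takes 0.05 s, during which the arm holds its last target. There are 200 camera calls.

## Working session

There is one attempt and no reset: what is moved stays moved. The work goes in short steps, Python scripts to look and compute and a tool call to move; the robot and the scene stay as the last step left them, time stands still between calls to the robot, and variables do not carry over. Pictures are saved under pics/ and viewed, at most 10 in all, crops included, and the job is handed in when it is done.

Besides the shell and the picture viewer there is one more tool, called after "Emit:" by a JSON object that holds its "name" and its "arguments", one argument or row to a line. jog_arm: Moves the arm, as the interface text tells. Its arguments: {"type":"object","properties":{"steps":{"type":"array","items":{"type":"array"}}},"required":["steps"]}

```bash
mkdir -p pics; ls; cat > h.py <<'E'
import numpy as np, cv2
from rig import robot, vision, workorder
def shot(n,f=None):
    p=vision.camera(n)
    if f: cv2.imwrite('pics/'+f,p['pixels'][:,:,::-1])
    return p
def ray(p,uv,z):
    K=np.array(p['intrinsics']);R=np.array(p['R']);t=np.array(p['t'])
    d=R.T@np.linalg.solve(K,[uv[0],uv[1],1]);c=-R.T@t
    return c+d*(z-c[2])/d[2]
def proj(p,X):
    q=np.array(p['intrinsics'])@(np.array(p['R'])@np.array(X)+np.array(p['t']));return q[:2]/q[2]
E
python3 - <<'E'
from h import *
for n in('top','side'):
    p=shot(n,n+'0.png')
    R=np.array(p['R']);print(n,'cam',np.round(-R.T@np.array(p['t']),3))
    for q,z in(('key',.06),('key_bow',.078),('rack',.05),('lock',.07),('lock_mouth',.07),('key_rod',.08),('key_ball',.08)):
        for d in vision.look_for(q,p)[:4]: print(q,np.round(d['uv']),round(d['p'],2),np.round(ray(p,d['uv'],z),3))
s=robot.sense();print(s['tool_rot'],s['ee_pos'],s['clock'])
E
```

```text
pics
top cam [ 0.447 -0.027  1.669]
key [216. 233.] 0.6 [0.513 0.273 0.06 ]
key_bow [215. 231.] 0.41 [0.519 0.273 0.078]
key_bow [372. 222.] 0.27 [ 0.55  -0.21   0.078]
rack [236. 236.] 0.88 [0.506 0.211 0.05 ]
rack [370. 288.] 0.74 [ 0.347 -0.208  0.05 ]
lock [372. 224.] 0.66 [ 0.547 -0.212  0.07 ]
lock_mouth [370. 222.] 0.96 [ 0.552 -0.207  0.07 ]
key_rod [462. 252.] 0.72 [ 0.462 -0.487  0.08 ]
key_rod [250. 240.] 0.48 [0.493 0.163 0.08 ]
key_ball [233. 234.] 0.6 [0.509 0.216 0.08 ]
side cam [-0.062  0.666  0.683]
key [227. 314.] 0.54 [0.539 0.274 0.06 ]
key_bow [231. 312.] 0.65 [0.519 0.276 0.078]
rack [255. 321.] 0.72 [0.489 0.246 0.05 ]
rack [426. 255.] 0.66 [ 0.335 -0.16   0.05 ]
rack [362. 221.] 0.53 [ 0.547 -0.194  0.05 ]
rack [229. 312.] 0.43 [0.549 0.261 0.05 ]
lock [361. 226.] 0.59 [ 0.513 -0.145  0.07 ]
lock_mouth [361. 223.] 0.66 [ 0.524 -0.159  0.07 ]
lock_mouth [305. 261.] 0.33 [0.527 0.053 0.07 ]
key_rod [279. 291.] 0.75 [0.49  0.174 0.08 ]
key_ball [256. 301.] 0.58 [0.503 0.226 0.08 ]
[3.24869617e-05 1.77928054e-01 9.84043498e-01 2.59417409e-05] [0.2539201  0.67909762 0.21863677] 0.8
```

View pics/top0.png

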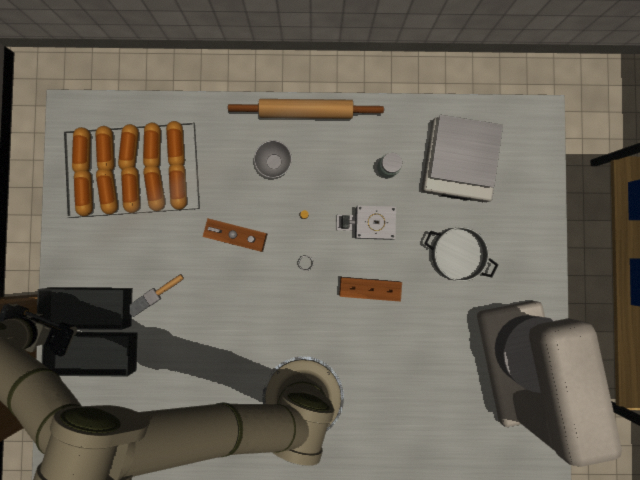

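View pics/side0.png

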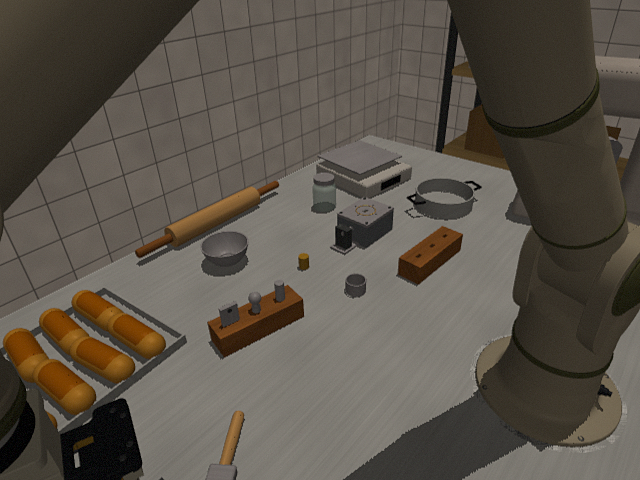

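The top view shows the filled rack at about (235,235): paddle key (214,230), ball (233,234) and rod (250,239). The empty look-alike rack is at (370,288). The lock is at (376,222), with its keeper to the left at (344,222).
Candidates for the key are the paddle, ball and rod; I choose the paddle at top (214,230), side (229,314). I'll check it in a crop.

```bash
python3 - <<'E'
from h import *
p=shot('top');q=shot('side')
im=p['pixels'][:,:,::-1]
a=cv2.resize(im[210:260,195:275],(800,500),interpolation=cv2.INTER_CUBIC)[:,:400*2]
b=im[195:250,330:410]
c=q['pixels'][:,:,::-1][285:365,195:315]
S=lambda i,w,h:cv2.resize(i,(w,h),interpolation=cv2.INTER_CUBIC)
cv2.imwrite('pics/c1.png',np.hstack([np.vstack([S(im[210:260,195:275],400,250),S(im[200:245,330:402],400,250)]),np.vstack([S(c,400,267),np.zeros((233,400,3),np.uint8)])]))
def fit(mask,z,off):
    cs,_=cv2.findContours(mask,0,1);c=max(cs,key=cv2.contourArea)
    box=cv2.boxPoints(cv2.minAreaRect(c))+off
    w=np.array([ray(p,v,z)[:2] for v in box]);print(np.round(w.mean(0),4),np.round(w,3).tolist())
    for i in range(2):
        d=w[i+1]-w[i];print(round(np.hypot(*d),3),round(np.degrees(np.arctan2(d[1],d[0])),1))
px=p['pixels'].astype(int)
r=px[210:260,195:275];fit(cv2.morphologyEx(((r[:,:,0]-r[:,:,2])>35).astype(np.uint8),cv2.MORPH_CLOSE,np.ones((7,7))),.05,[195,210])
l=px[200:245,354:402];print(l[20,5],l[2,20]);fit((l.min(2)>150).astype(np.uint8),.07,[354,200])
E
```

```text
[0.5095 0.2177] [[0.502, 0.318], [0.561, 0.304], [0.517, 0.117], [0.458, 0.131]]
0.061 -12.9
0.192 -103.5
[155 147 142] [141 137 128]Traceback (most recent call last):
  File "<stdin>", line 17, in <module>
  File "<stdin>", line 10, in fit
ValueError: max() iterable argument is empty
```

View pics/c1.png

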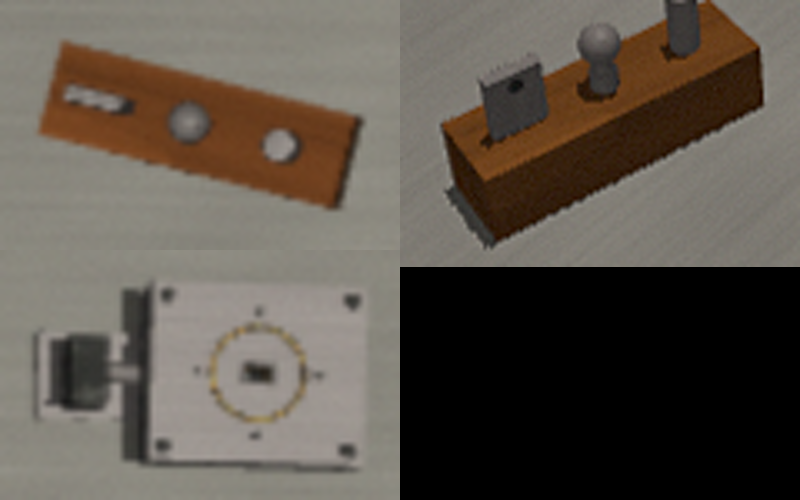

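The crop confirms the rectangular paddle bow at the rack's far-left well, top (214,230). The rack's long axis is at about 76.5°. The lock's slot lies along the lock's x at about 88.3°, with the mouth at about (376.5,222). Setting out now.

Emit:
{"name": "jog_arm", "arguments": {
  "steps": [
    [0, [1.8, -2.7, 0], -0.097],
    [0, [3.6, -5.4, 0], -0.193],
    [0, [5.3, -8.1, 0], -0.29],
    [0, [7.1, -10.8, 0], -0.387],
    [0, [8.9, -13.5, 0], -0.483]
  ]
}}

```text
clock: 1.32
ee_pos: [0.3435, 0.5428, 0.2188]
tool_rot: [0.0, 0.41, 0.912, 0.0]
contact_force: [1.5, -0.5, 0.3]
grip_width: 0.997
grip_force: 0.0
```

Emit:
{"name": "jog_arm", "arguments": {
  "steps": [
    [0, [1.8, -2.7, 0], -0.097],
    [0, [3.6, -5.4, 0], -0.193],
    [0, [5.3, -8.1, 0], -0.29],
    [0, [7.1, -10.8, 0], -0.387],
    [0, [8.9, -13.5, 0], -0.483]
  ]
}}

```text
clock: 1.73
ee_pos: [0.4326, 0.4078, 0.2189]
tool_rot: [-0.0, 0.616, 0.787, 0.0]
contact_force: [0.6, 0.1, 1.3]
grip_width: 1.002
grip_force: 0.0
```

Emit:
{"name": "jog_arm", "arguments": {
  "steps": [
    [0, [1.8, -2.7, -1], -0.097],
    [0, [3.6, -5.4, -2], -0.193],
    [0, [5.3, -8.1, -3], -0.29],
    [0, [7.1, -10.8, -4], -0.387],
    [0, [8.9, -13.5, -5], -0.483]
  ]
}}

```text
clock: 2.15
ee_pos: [0.5216, 0.2729, 0.1685]
tool_rot: [0.0, 0.787, 0.617, 0.0]
contact_force: [1.1, -0.2, -0.3]
grip_width: 0.998
grip_force: 0.0
```

```bash
python3 - <<'E'
from h import *
s=robot.sense();print(s['clock'],s['ee_pos'],s['tool_rot'],s['joints'])
p=shot('top');q=shot('side')
for n in (p,q):
    for Q in('key','key_bow','lock_mouth'):
        for d in vision.look_for(Q,n)[:2]: print(Q,np.round(d['uv'],1),round(d['p'],2),np.round(ray(n,d['uv'],.078),3))
im=cv2.resize(q['pixels'][200:400,120:400,::-1],(784,560),interpolation=cv2.INTER_CUBIC)
for X in ([.523,.274,.094],[.523,.274,.05],[.519,.273,.078]):
    u=proj(q,X);print(X,u)
    cv2.circle(im,tuple(int(v) for v in (u-[120,200])*2.8),3,(0,0,255),1)
cv2.imwrite('pics/s1.png',im)
E
```

```text
2.15 [0.52163966 0.27292642 0.16846168] [1.49550430e-05 7.86784399e-01 6.17227838e-01 3.25518536e-04] [-0.83409331  0.52147951  0.3744362   1.9831968  -0.29125148  0.68771026
 -0.51855379]
key_bow [458.3 251.6] 0.7 [ 0.462 -0.477  0.078]
lock_mouth [372.3 221.3] 0.84 [ 0.553 -0.212  0.078]
key [227.3 313.6] 0.59 [0.522 0.284 0.078]
key [361.6 223.1] 0.54 [ 0.514 -0.148  0.078]
key_bow [229.2 308.7] 0.78 [0.53  0.272 0.078]
lock_mouth [362.1 224.1] 0.89 [ 0.51  -0.145  0.078]
lock_mouth [276.6 288.1] 0.73 [0.501 0.169 0.078]
[0.523, 0.274, 0.094] [229.75435582 304.53258073]
[0.523, 0.274, 0.05] [232.80006809 321.33140332]
[0.519, 0.273, 0.078] [232.62104912 311.33222789]
```

View pics/s1.png

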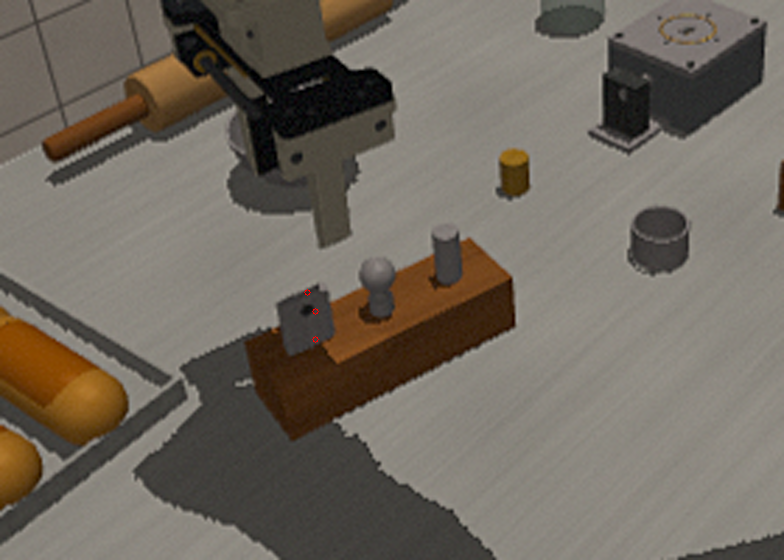

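The crop shows the gripper above, straddling the paddle key at crop centre (306,320), which is side px (229,314), and in line with it. My estimate agrees to about 3 mm along the bow, so I'm descending.

Emit:
{"name": "jog_arm", "arguments": {
  "steps": [
    [0, [0.1, 0.1, -3], 0],
    [0, [0.1, 0.1, -6], 0],
    [0, [0.1, 0.1, -8.5], 0],
    [0, [0.1, 0.1, -10.3], 0],
    [0, [0.1, 0.1, -10.9], 0]
  ]
}}

```text
clock: 2.97
ee_pos: [0.5203, 0.2757, 0.0573]
tool_rot: [-0.0, 0.785, 0.62, -0.002]
contact_force: [-0.4, 0.5, -0.5]
grip_width: 1.002
grip_force: 0.0
```

Emit:
{"name": "jog_arm", "arguments": {
  "steps": [
    [0.5, [0, 0, 0], 0],
    [0.8, [0, 0, 0], 0],
    [1, [0, 0, 0], 0],
    [1, [0, 0, 0], 0],
    [1, [0, 0, 0], 0]
  ]
}}

```text
clock: 3.38
ee_pos: [0.5224, 0.2755, 0.0607]
tool_rot: [0.0, 0.785, 0.619, 0.001]
contact_force: [-0.3, -1.2, -0.2]
grip_width: 0.691
grip_force: 0.0
```

Emit:
{"name": "jog_arm", "arguments": {
  "steps": [
    [1, [0, 0, 0], 0],
    [1, [0, 0, 0], 0],
    [1, [0, 0, 0], 0],
    [1, [0, 0, 0], 0],
    [1, [0, 0, 0], 0]
  ]
}}

```text
clock: 3.8
ee_pos: [0.5219, 0.2751, 0.0596]
tool_rot: [-0.0, 0.785, 0.619, -0.0]
contact_force: [0.3, -0.4, 1.0]
grip_width: 0.334
grip_force: 0.0
```

Emit:
{"name": "jog_arm", "arguments": {
  "steps": [
    [1, [0, 0, 0], 0],
    [1, [0, 0, 0], 0],
    [1, [0, 0, 0], 0],
    [1, [0, 0, 0], 0],
    [1, [0, 0, 0], 0]
  ]
}}

```text
clock: 4.22
ee_pos: [0.5243, 0.2747, 0.0599]
tool_rot: [0.001, 0.786, 0.619, 0.002]
contact_force: [6.5, -1.3, -2.1]
grip_width: 0.108
grip_force: 30.0
```

Emit:
{"name": "jog_arm", "arguments": {
  "steps": [
    [1, [0, 0, 0], 0],
    [1, [0, 0, 0], 0],
    [1, [0, 0, 0], 0],
    [1, [0, 0, 0], 0],
    [1, [0, 0, 0], 0]
  ]
}}

```text
clock: 4.63
ee_pos: [0.5243, 0.2747, 0.0599]
tool_rot: [0.001, 0.786, 0.619, 0.002]
contact_force: [6.2, -0.8, -2.5]
grip_width: 0.11
grip_force: 30.0
```

Emit:
{"name": "jog_arm", "arguments": {
  "steps": [
    [1, [0.2, 0, 0.3], 0],
    [1, [0.2, 0, 1.3], 0],
    [1, [0.2, 0, 2.5], 0],
    [1, [0.2, 0, 3.8], 0],
    [1, [0.2, 0, 5.3], 0]
  ]
}}

```text
clock: 5.05
ee_pos: [0.523, 0.275, 0.1138]
tool_rot: [-0.0, 0.785, 0.619, -0.001]
contact_force: [-0.0, -0.8, -1.0]
grip_width: 0.105
grip_force: 30.0
```

Emit:
{"name": "jog_arm", "arguments": {
  "steps": [
    [1, [0, 0, 2], 0],
    [1, [0, 0, 4], 0],
    [1, [0, 0, 6], 0],
    [1, [0, 0, 6], 0]
  ]
}}

```text
clock: 5.38
ee_pos: [0.5247, 0.2758, 0.1771]
tool_rot: [-0.0, 0.785, 0.619, 0.002]
contact_force: [0.8, -0.1, -0.8]
grip_width: 0.105
grip_force: 30.0
```

```bash
python3 - <<'E'
from h import *
s=robot.sense();print(s['clock'],s['ee_pos'],s['tool_rot'],s['grip_width'])
q=shot('side')
T=np.array(s['ee_pos']);c=np.radians(76.5);kx=np.array([np.cos(c),np.sin(c),0])
u0=proj(q,T);print(u0)
x0,y0=int(u0[0])-50,int(u0[1])-45
im=cv2.resize(q['pixels'][y0:y0+75,x0:x0+100,::-1],(800,600),interpolation=cv2.INTER_CUBIC)
# expected key outline in plane through axis: bow corners and blade tip
for dx,dz in((-.018,-.009),(.018,-.009),(-.003,-.009),(.003,-.009),(-.007,-.020),(.007,-.020),(-.007,-.043),(.007,-.043),(-.018,.035),(.018,.035)):
    u=proj(q,T+kx*dx+[0,0,dz]);cv2.circle(im,tuple(int(v) for v in (u-[x0,y0]+.5)*8),4,(0,0,255),1)
cv2.imwrite('pics/s2.png',im)
E
```

```text
5.3833 [0.52470667 0.27581345 0.17706345] [-2.05640845e-04  7.85384687e-01  6.19003654e-01  2.30799423e-03] 0.10487582128814954
[222.16284249 270.35062836]
```

View pics/s2.png

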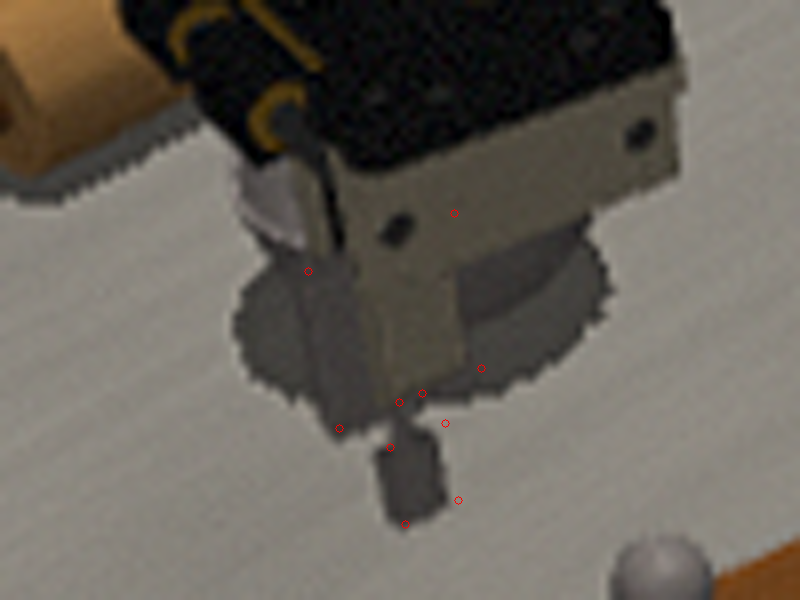

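The crop shows the key upright in the fingers, with the blade at crop (412,475), about 10 crop px left of my prediction. I'll check it against the finger, then carry it to the lock.

```bash
python3 - <<'E'
from h import *
s=robot.sense();q=shot('side');p=shot('top')
T=np.array(s['ee_pos']);c=np.radians(76.5);kx=np.array([np.cos(c),np.sin(c),0]);ky=np.array([np.cos(c+np.pi/2),np.sin(c+np.pi/2),0])
u0=proj(q,T);x0,y0=int(u0[0])-50,int(u0[1])-45
for a in(.005,.014,.0225):
    print(a,[np.round((proj(q,T+ky*a+kx*b)-[x0,y0]+.5)*8) for b in(-.0075,.0075)])
print('blade c',(proj(q,T+[0,0,-.0315])-[x0,y0]+.5)*8)
# lock: brass circle in top
px=p['pixels'].astype(int)[200:245,354:402];m=((px[:,:,0]-px[:,:,2])>28)
v,u=np.nonzero(m);e=cv2.fitEllipse(np.c_[u,v].astype(np.float32));print(len(u),e,ray(p,np.array(e[0])+[354,200],.07))
g=px.sum(2)
mm=np.zeros_like(m);mm[14:30,15:30]=1
v,u=np.nonzero(mm&(g<330));print(len(u),u.mean()+354,v.mean()+200,ray(p,[u.mean()+354,v.mean()+200],.07))
hs=cv2.cvtColor(q['pixels'],cv2.COLOR_RGB2HSV)[205:245,335:400]
pq=q['pixels'].astype(int)[205:245,335:400];m=(pq[:,:,0]-pq[:,:,2])>28
v,u=np.nonzero(m)
if len(u)>5:e=cv2.fitEllipse(np.c_[u,v].astype(np.float32));print(len(u),e,ray(q,np.array(e[0])+[335,205],.07))
# rack key estimate check from top was x~.523 ; tcp found x
E
```

```text
0.005 [array([448., 364.]), array([388., 389.])]
0.014 [array([466., 383.]), array([406., 408.])]
0.0225 [array([483., 401.]), array([423., 426.])]
blade c [428.01239666 473.24577806]
55 ((22.012271881103516, 21.75763702392578), (16.534835815429688, 16.89630699157715), 167.39114379882812) [ 0.55216748 -0.22421023  0.07      ]
18 375.77777777777777 221.33333333333334 [ 0.55347795 -0.22347973  0.07      ]
58 ((30.22599983215332, 4.8224263191223145), (9.931982040405273, 19.192869186401367), 90.45755767822266) [ 0.55423923 -0.21987704  0.07      ]
```

Emit:
{"name": "jog_arm", "arguments": {
  "steps": [
    [1, [0.3, -3.5, 0], 0.04],
    [1, [0.6, -7.2, 0], 0.09],
    [1, [0.9, -11, 0], 0.13],
    [1, [1.2, -14.8, 0], 0.17],
    [1, [1.5, -18.6, 0], 0.206]
  ]
}}

```text
clock: 5.95
ee_pos: [0.5377, 0.0875, 0.1716]
tool_rot: [-0.001, 0.717, 0.697, -0.001]
contact_force: [1.7, -0.2, -1.0]
grip_width: 0.103
grip_force: 30.0
```

Emit:
{"name": "jog_arm", "arguments": {
  "steps": [
    [1, [0.2, -3.8, 0], 0],
    [1, [0.4, -7.6, 0], 0],
    [1, [0.6, -11.4, 0], 0],
    [1, [0.7, -15.2, 0], 0],
    [1, [0.8, -19, 0], 0]
  ]
}}

```text
clock: 6.37
ee_pos: [0.5458, -0.1025, 0.1716]
tool_rot: [-0.001, 0.718, 0.696, -0.001]
contact_force: [0.0, -0.3, -2.0]
grip_width: 0.104
grip_force: 30.0
```

Emit:
{"name": "jog_arm", "arguments": {
  "steps": [
    [1, [0.2, -3.6, 0], 0],
    [1, [0.4, -7.2, 0], 0],
    [1, [0.6, -10.4, -1], 0],
    [1, [0.8, -11.9, -2.7], 0],
    [1, [0.8, -11.9, -4.2], 0]
  ]
}}

```text
clock: 6.78
ee_pos: [0.5539, -0.2247, 0.1293]
tool_rot: [0.0, 0.72, 0.694, -0.001]
contact_force: [-0.0, 0.3, -0.6]
grip_width: 0.106
grip_force: 30.0
```

Emit:
{"name": "jog_arm", "arguments": {
  "steps": [
    [1, [0, 0, 0], 0],
    [1, [0, 0, 0], 0]
  ]
}}

```text
clock: 6.95
ee_pos: [0.5536, -0.2193, 0.1292]
tool_rot: [-0.002, 0.718, 0.696, -0.001]
contact_force: [0.1, -0.0, -1.2]
grip_width: 0.104
grip_force: 30.0
```

```bash
python3 - <<'E'
from h import *
s=robot.sense();print(s['clock'],s['ee_pos'],s['tool_rot'],s['grip_width'],s['contact_force'])
q=shot('side');np.save('q.npy',np.array(q['pixels']))
for d in vision.look_for('key',q)[:2]+vision.look_for('lock_mouth',q)[:2]:print(d)
T=np.array(s['ee_pos']);c=np.radians(88.3);kx=np.array([np.cos(c),np.sin(c),0])
x0,y0=325,175;f=10
im=cv2.resize(q['pixels'][y0:y0+60,x0:x0+80,::-1],(800,600),interpolation=cv2.INTER_CUBIC)
def dot(X,col):
    u=proj(q,X);cv2.circle(im,tuple(int(v) for v in (u-[x0,y0]+.5)*f),4,col,1)
for dx,dz in((-.018,-.009),(.018,-.009),(-.007,-.020),(.007,-.020),(-.007,-.043),(.007,-.043)): dot(T+kx*dx+[0,0,dz],(0,0,255))
L=np.array([.5542,-.2199,.07])
for a in np.arange(0,6.28,.4): dot(L+.027*np.array([np.cos(a),np.sin(a),0]),(0,255,0))
for a in(-.0078,.0078): dot(L+kx*a,(0,255,0))
cv2.imwrite('pics/s3.png',im)
E
```

```text
6.95 [ 0.55364859 -0.21928058  0.12917602] [-0.00182159  0.71770498  0.69634443 -0.00081782] 0.10412132891286097 [ 0.09185125 -0.04826927 -1.17563699]
{'uv': [365.5, 192.1], 'p': 0.65}
{'uv': [363.2, 224.7], 'p': 0.97}
```

View pics/s3.png

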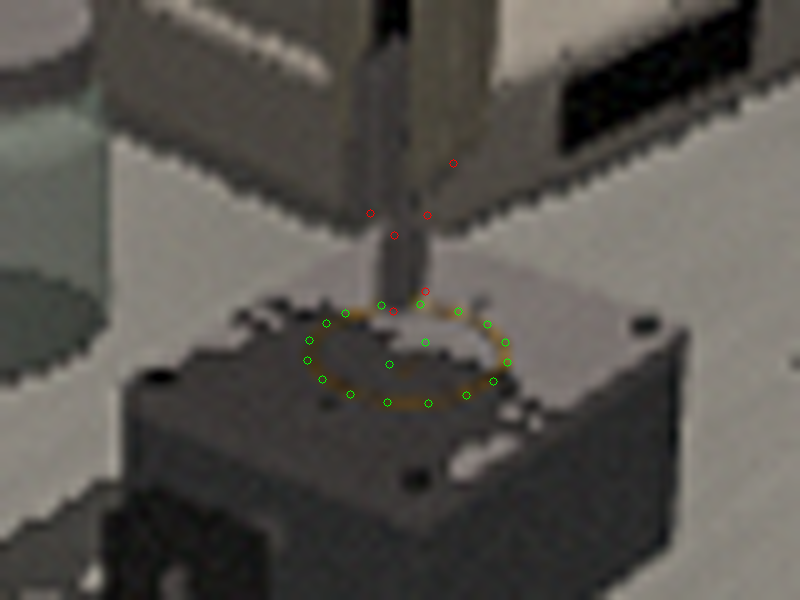

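The crop shows the blade just above the lock at crop (401,240–308), with the brass ring centre at (407,354). It is aligned to about 1–2 mm. I'll lower it, let it settle and measure relative to the ring.

Emit:
{"name": "jog_arm", "arguments": {
  "steps": [
    [1, [0, 0, -0.6], 0],
    [1, [0, 0, -1.1], 0],
    [1, [0, 0, -1.1], 0],
    [1, [0, 0, -1.1], 0],
    [1, [0, 0, -1.1], 0]
  ]
}}

```text
clock: 7.52
ee_pos: [0.5549, -0.2198, 0.1197]
tool_rot: [-0.0, 0.718, 0.697, -0.0]
contact_force: [-0.6, 0.7, -0.8]
grip_width: 0.107
grip_force: 30.0
```

```bash
python3 - <<'E'
from h import *
for i in range(4):
    q=shot('side');s=robot.sense();print(s['clock'],np.round(s['ee_pos'],4))
T=np.array(s['ee_pos']);c=np.radians(88.3);kx=np.array([np.cos(c),np.sin(c),0])
x0,y0=340,195;f=20
im=cv2.resize(q['pixels'][y0:y0+30,x0:x0+40,::-1],(800,600),interpolation=cv2.INTER_CUBIC)
def dot(X,col):
    u=proj(q,X);cv2.circle(im,tuple(int(v) for v in (u-[x0,y0]+.5)*f),4,col,1)
for dx,dz in((-.007,-.020),(.007,-.020),(-.007,-.043),(.007,-.043),(0,-.043)): dot(T+kx*dx+[0,0,dz],(0,0,255))
L=np.array([.5542,-.2199,.07])
for a in np.arange(0,6.28,.4): dot(L+.027*np.array([np.cos(a),np.sin(a),0]),(0,255,0))
for a in(-.0078,0,.0078): dot(L+kx*a,(0,255,0))
cv2.imwrite('pics/s4.png',im)
print(np.round((proj(q,T)-proj(q,T-[.001,0,0]))*20,1),np.round((proj(q,T)-proj(q,T-[0,.001,0]))*20,1),'crop px per +mm x,y')
E
```

```text
7.5667 [ 0.555  -0.2199  0.1197]
7.6167 [ 0.555  -0.2199  0.1198]
7.6667 [ 0.555  -0.22    0.1198]
7.7167 [ 0.555  -0.22    0.1198]
[-6.2 -2.1] [-4.4  2.8] crop px per +mm x,y
```

View pics/s4.png

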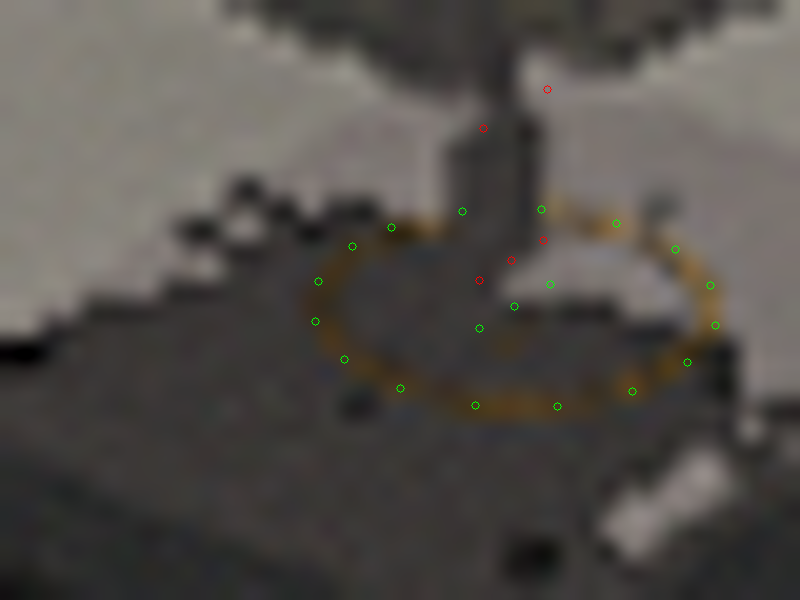

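The crop shows the blade centre at about column 493 against the ring centre at 514. Combined with the top-camera estimate, the correction is about dx −0.3 mm and dy −3.9 mm.

Emit:
{"name": "jog_arm", "arguments": {
  "steps": [
    [1, [-0.03, -0.39, 0], 0],
    [1, [-0.03, -0.39, 0], 0],
    [1, [-0.03, -0.39, -0.3], 0],
    [1, [-0.03, -0.39, -0.7], 0],
    [1, [-0.03, -0.39, -1.0], 0]
  ]
}}

```text
clock: 8.13
ee_pos: [0.5545, -0.2237, 0.1091]
tool_rot: [-0.0, 0.718, 0.696, -0.0]
contact_force: [-0.4, -0.7, -1.8]
grip_width: 0.105
grip_force: 30.0
```

Emit:
{"name": "jog_arm", "arguments": {
  "steps": [
    [1, [0, 0, -0.1], 0],
    [1, [0, 0, -0.2], 0],
    [1, [0, 0, -0.2], 0]
  ]
}}

```text
clock: 8.38
ee_pos: [0.5545, -0.2237, 0.1073]
tool_rot: [-0.0, 0.718, 0.696, -0.0]
contact_force: [0.1, -0.2, -1.5]
grip_width: 0.106
grip_force: 30.0
```

It's in the mouth without force. Going deeper.

Emit:
{"name": "jog_arm", "arguments": {
  "steps": [
    [1, [0, 0, -0.2], 0],
    [1, [0, 0, -0.4], 0],
    [1, [0, 0, -0.6], 0],
    [1, [0, 0, -0.8], 0],
    [1, [0, 0, -0.9], 0]
  ]
}}

```text
clock: 8.8
ee_pos: [0.5545, -0.2238, 0.0983]
tool_rot: [-0.0, 0.718, 0.696, -0.0]
contact_force: [-0.0, 0.0, -1.1]
grip_width: 0.107
grip_force: 30.0
```

Emit:
{"name": "jog_arm", "arguments": {
  "steps": [
    [1, [0, 0, -0.2], 0],
    [1, [0, 0, -0.4], 0],
    [1, [0, 0, -0.6], 0],
    [1, [0, 0, -0.7], 0],
    [1, [0, 0, -0.8], 0]
  ]
}}

```text
clock: 9.22
ee_pos: [0.555, -0.2239, 0.0906]
tool_rot: [0.0, 0.718, 0.696, 0.0]
contact_force: [0.7, 0.2, 0.4]
grip_width: 0.105
grip_force: 30.0
```

Emit:
{"name": "jog_arm", "arguments": {
  "steps": [
    [1, [0, 0, -0.2], 0],
    [1, [0, 0, -0.4], 0],
    [1, [0, 0, -0.6], 0],
    [1, [0, 0, -0.8], 0],
    [1, [0, 0, -0.8], 0]
  ]
}}

```text
clock: 9.63
ee_pos: [0.5546, -0.2238, 0.0822]
tool_rot: [-0.0, 0.718, 0.696, -0.0]
contact_force: [3.2, -0.6, -2.9]
grip_width: 0.108
grip_force: 30.0
```

Emit:
{"name": "jog_arm", "arguments": {
  "steps": [
    [1, [0, 0, -0.1], 0],
    [1, [0, 0, -0.2], 0],
    [1, [0, 0, -0.3], 0],
    [1, [0, 0, -0.4], 0],
    [1, [0, 0, -0.4], 0]
  ]
}}

```text
clock: 10.05
ee_pos: [0.5546, -0.2238, 0.0791]
tool_rot: [0.0, 0.718, 0.696, 0.0]
contact_force: [-1.2, 1.5, 6.0]
grip_width: 0.108
grip_force: 30.0
```

Emit:
{"name": "jog_arm", "arguments": {
  "steps": [
    [1, [0, 0, -0.1], 0],
    [1, [0, 0, -0.2], 0],
    [1, [0, 0, -0.2], 0]
  ]
}}

```text
clock: 10.3
ee_pos: [0.5547, -0.2239, 0.079]
tool_rot: [0.0, 0.718, 0.696, 0.001]
contact_force: [-5.5, 3.1, 28.4]
grip_width: 0.106
grip_force: 30.0
```

```bash
python3 - <<'E'
from h import *
q=shot('side');s=robot.sense();print(s['clock'],np.round(s['ee_pos'],4),s['contact_force'])
T=np.array(s['ee_pos'])
x0,y0=325,175;f=10
im=cv2.resize(q['pixels'][y0:y0+60,x0:x0+80,::-1],(800,600),interpolation=cv2.INTER_CUBIC)
im=cv2.convertScaleAbs(im,alpha=1.6)
cv2.imwrite('pics/s5.png',im)
E
```

```text
10.35 [ 0.5547 -0.2239  0.079 ] [-5.99013834  2.70408363 28.08486588]
```

View pics/s5.png

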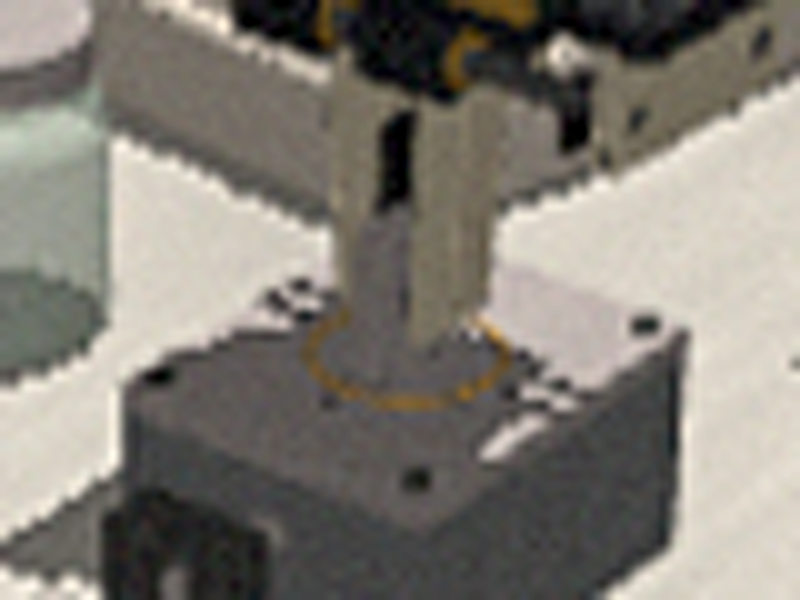

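The crop shows the bow standing on the lock's top inside the brass ring (crop 405,340). The TCP stops dead at z 0.079 under 28 N, so the key is fully home. I'll ease the push and turn clockwise.

Emit:
{"name": "jog_arm", "arguments": {
  "steps": [
    [1, [0, 0, 0.15], 0],
    [1, [0, 0, 0.15], -0.1],
    [1, [0, 0, 0.15], -0.2],
    [1, [0, 0, 0.15], -0.3],
    [1, [0, 0, 0.15], -0.4]
  ]
}}

```text
clock: 10.77
ee_pos: [0.5542, -0.224, 0.079]
tool_rot: [-0.0, 0.843, 0.538, 0.0]
contact_force: [-3.9, 0.9, 12.7]
grip_width: 0.105
grip_force: 30.0
```

Emit:
{"name": "jog_arm", "arguments": {
  "steps": [
    [1, [0, 0, 0], -0.1],
    [1, [0, 0, 0], -0.2],
    [1, [0, 0, 0], -0.3],
    [1, [0, 0, 0], -0.4],
    [1, [0, 0, 0], -0.5]
  ]
}}

```text
clock: 11.18
ee_pos: [0.5537, -0.2235, 0.079]
tool_rot: [-0.001, 0.95, 0.313, -0.0]
contact_force: [-4.4, 1.9, 14.9]
grip_width: 0.105
grip_force: 30.0
```

Emit:
{"name": "jog_arm", "arguments": {
  "steps": [
    [1, [0, 0, 0], -0.1],
    [1, [0, 0, 0], -0.2],
    [1, [0, 0, 0], -0.3],
    [1, [0, 0, 0], -0.4],
    [1, [0, 0, 0], -0.5]
  ]
}}

```text
clock: 11.6
ee_pos: [0.5534, -0.2229, 0.079]
tool_rot: [-0.001, 0.998, 0.068, -0.001]
contact_force: [-5.7, 4.1, 17.2]
grip_width: 0.108
grip_force: 30.0
```

```bash
python3 - <<'E'
from h import *
s=robot.sense();r=s['tool_rot'];print(2*np.degrees(np.arctan2(r[2],r[1]))-90,s['wrist_torque'],s['contact_force'])
E
```

```text
-82.19787632816484 [1.09318546 1.57793471 0.16960733] [-5.68403417  4.11074707 17.24846781]
```

Emit:
{"name": "jog_arm", "arguments": {
  "steps": [
    [1, [0, 0, 0], -0.07],
    [1, [0, 0, 0], -0.14],
    [1, [0, 0, 0], -0.2],
    [1, [0, 0, 0], -0.25],
    [1, [0, 0, 0], -0.25]
  ]
}}

```text
clock: 12.02
ee_pos: [0.5534, -0.2225, 0.079]
tool_rot: [-0.002, 0.998, -0.056, -0.001]
contact_force: [-5.7, 5.9, 20.1]
grip_width: 0.107
grip_force: 30.0
```

```bash
python3 - <<'E'
from h import *
s=robot.sense();r=s['tool_rot'];print(2*np.degrees(np.arctan2(r[2],r[1]))-90,s['wrist_torque'],s['contact_force'])
E
```

```text
-96.41021414125403 [1.40253637 1.50548683 0.06535928] [-5.73178371  5.88837238 20.1052759 ]
```

Emit:
{"name": "jog_arm", "arguments": {
  "steps": [
    [1, [0, 0, 0], -0.05],
    [1, [0, 0, 0], -0.1],
    [1, [0, 0, 0], -0.12],
    [1, [0, 0, 0], -0.12]
  ]
}}

```text
clock: 12.35
ee_pos: [0.5535, -0.2223, 0.079]
tool_rot: [-0.002, 0.993, -0.115, -0.001]
contact_force: [-5.8, 6.7, 19.9]
grip_width: 0.105
grip_force: 30.1
```

```bash
python3 - <<'E'
from h import *
q=shot('side');p=shot('top')
s=robot.sense();r=s['tool_rot'];print(2*np.degrees(np.arctan2(r[2],r[1]))-90,s['wrist_torque'],s['contact_force'],s['clock'])
a=cv2.resize(q['pixels'][185:260,320:405,::-1],(510,450),interpolation=cv2.INTER_CUBIC)
cv2.imwrite('pics/s6.png',cv2.convertScaleAbs(a,alpha=1.6))
E
```

```text
-103.0786897777176 [1.46204147 1.48683238 0.26917199] [-5.583908    6.41897839 19.4102716 ] 12.45
```

View pics/s6.png

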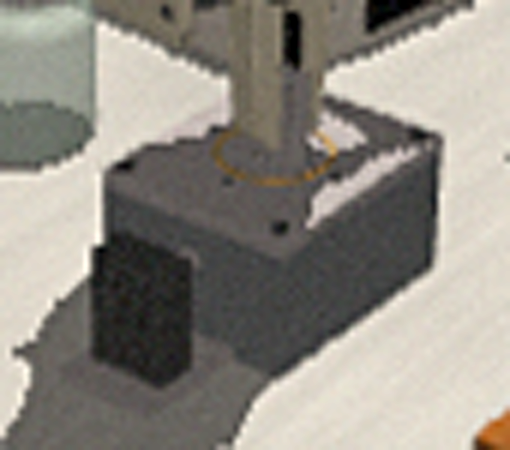

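The crop shows the key still seated, the bow turned, and the keeper hiding the bolt's end (150,310). I'll press a little further to confirm the stop.

Emit:
{"name": "jog_arm", "arguments": {
  "steps": [
    [1, [0, 0, 0], -0.05],
    [1, [0, 0, 0], -0.1],
    [1, [0, 0, 0], -0.1],
    [1, [0, 0, 0], -0.1]
  ]
}}

```text
clock: 12.78
ee_pos: [0.5538, -0.2224, 0.079]
tool_rot: [-0.001, 0.987, -0.163, -0.001]
contact_force: [-5.9, 5.1, 18.0]
grip_width: 0.111
grip_force: 30.8
```

```bash
python3 - <<'E'
from h import *
s=robot.sense();r=s['tool_rot'];print(2*np.degrees(np.arctan2(r[2],r[1]))-90,s['wrist_torque'],s['contact_force'],s['clock'])
p=shot('top');im=p['pixels'][195:265,315:415,::-1]
cv2.imwrite('pics/t6.png',cv2.convertScaleAbs(cv2.resize(im,(800,560),interpolation=cv2.INTER_CUBIC),alpha=1.5))
E
```

```text
-108.78580119503503 [1.38255753 1.23314559 0.54119491] [-5.93235778  5.09094086 17.95603184] 12.7833
```

View pics/t6.png

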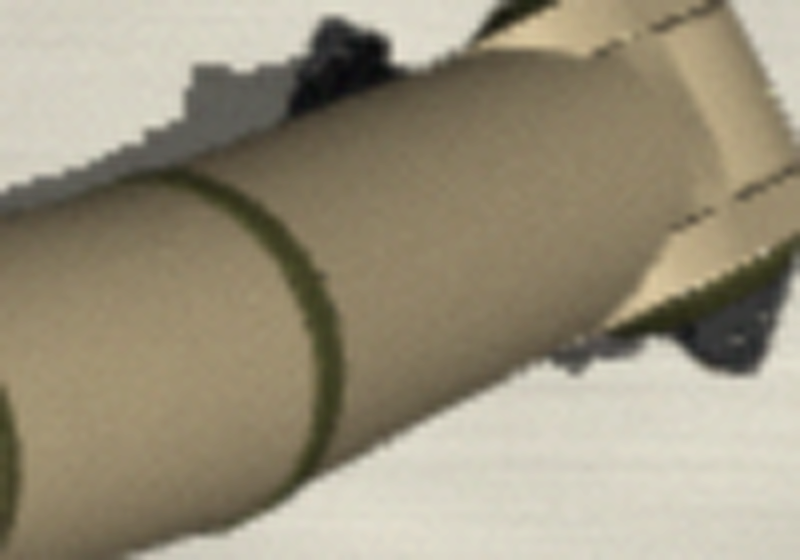

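The arm hides the lock from above in this crop. The torque has risen to 0.54 N m and the fingers are being pried slightly, so the key is at the hard stop. I'll let it settle, then hand in.

Emit:
{"name": "jog_arm", "arguments": {
  "steps": [
    [1, [0, 0, 0], 0.03],
    [1, [0, 0, 0], 0.03],
    [1, [0, 0, 0], 0.03],
    [1, [0, 0, 0], 0.03],
    [1, [0, 0, 0], 0.03]
  ]
}}

```text
clock: 13.25
ee_pos: [0.5537, -0.2225, 0.079]
tool_rot: [-0.002, 0.989, -0.148, -0.001]
contact_force: [-4.8, 4.9, 18.5]
grip_width: 0.11
grip_force: 30.1
```

```bash
python3 - <<'E'
from h import *
s=robot.sense();r=s['tool_rot'];print(2*np.degrees(np.arctan2(r[2],r[1]))-90,s['wrist_torque'],s['contact_force'],s['clock'],s['ee_pos'],s['grip_force'])
if s['wrist_torque'][2]>.25 and s['ee_pos'][2]<.0797: print(workorder.hand_in())
E
```

```text
-107.0771149249166 [1.36637478 1.18991577 0.41481845] [-4.77866559  4.86676935 18.45650157] 13.25 [ 0.55374806 -0.22245542  0.07900092] 30.104093849658966
the job is handed in; nothing more can be done
None
```

The paddle key is fully home in the guard lock, turned clockwise to its stop and still held there; I handed the job in at 13.25 s. I judged the stop by torque, since the keeper hid the bolt's end and I did not see it clear.

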